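# Park the index plunger and turn the model table

### The job

On the dental bench, free the indexing turntable that carries the plaster model: pull its spring plunger up by the T-bar, twist it counter-clockwise (seen from above) and let it down into its rest notch, so that it stays retracted by itself. Then turn the table counter-clockwise by its upright black post, smoothly, until it rests at its end stop, and let go. Do not strain the plunger against its stops or the table against the locked pin, and leave the other things on the bench where they are.

Things in the scene. Friction and masses are not known exactly. Their poses are not given: they have to be found in the camera images.
- fixture: Grey indexing fixture bolted to the bench: base plate 200 x 260 x 12 mm, turntable, and a bracket holding the plunger. Origin on the bench under the vertical axis of the turntable, z up. In its frame the plunger axis (vertical) is at x = 0, y = -88 mm.
- disc_center (a point): Centre of the top face of the turntable, 59 mm above the bench: an aluminium disc of radius 100 mm with a ring of dark index holes. A plaster dental model is fixed on it, up to 96 mm above the bench and within 50 mm of the axis.
- bracket_top (a point): Point on the plunger axis on top of the bracket arm, 84 mm above the bench. The arm is 50 mm wide (fixture x); its column stands outside the rim, at fixture y = -113 to -135 mm. A brass sleeve, radius 18 mm, rises from here around the plunger to 120 to 134 mm above the bench: it is screwed in by an amount, and turned by an angle, that differ each time and are not measured.
- tbar: Black T-bar on top of the plunger, 48 mm long (own x), 12 mm wide (own y), 16 mm high; origin at its centre, on the plunger axis, 163 mm above the bench when the plunger is down. Its underside is then 21 to 35 mm above the brass sleeve.
- crosspin: Steel cross pin, 5 mm thick, 44 mm long (own x), parallel to the T-bar, 65 mm below its centre. Its ends run in bayonet slots of the sleeve: a wide upright leg (start), a channel across the top, a sharp crest, beyond it a rest notch 3 mm deep, then an end wall. It bears on the sleeve 15 mm from the axis, and should press on it with less than 30 N (0.45 N m at the end wall).
- lockpin: The plunger's lower end, an 8 mm steel pin that goes 7 mm into a hole of the turntable when down and locks it; origin at the tip, 52 mm above the bench when down. The table should not press on it with more than 30 N.
- lift (a joint): How far the plunger is pulled up, m; 0 is down, over 0.007 frees the table. The pull is about 6 N at first and 0.25 N more per mm. The cross pin meets its top stop 15 to 28 mm up (varies, not measured: feel the force jump). Only in the last 2.5 mm below that stop does it twist past the crest. Released short of the crest it springs down; in the notch it stays 9 to 23 mm up, 5.5 mm below the stop.
- twist (a joint): Turn of the T-bar counter-clockwise from above, rad; starts at 0 to 0.1, free in the upright leg to about 0.15. Pulled up near the stop it turns almost freely to 0.9 to 1.4 rad, where the cross pin meets the end wall (differs each time, not measured: feel the torque). Let down there, it seats in the notch; the crest is about 0.35 rad before the wall.
- turntable (a joint): Turn of the turntable counter-clockwise from above, rad: 0 at the start (locked), 1.05 at its end stop. It drags a little (about 0.12 N m) and stays where it is left.
- post_top (a point): Centre of the top of the upright black post on the turntable, 16 mm in diameter, 42 mm high above the disc, its top 101 mm above the bench, 85 mm from the turntable axis; it moves along that circle. At the start it stands 20 degrees counter-clockwise from the fixture's x axis.
- case: Black spectacle case, 62 x 155 x 42 mm, a bystander; origin under its centre.
- spare_model: Spare plaster dental model, 62 x 66 x 31 mm, a bystander; origin under its centre.
- jar: Small amber glass jar with a white cap, 48 mm in diameter, 55 mm high, a bystander; origin under its centre.

How it is judged:
On the way, in this order (a step that is already met when the one before it is completed fails the run):
1. the plunger is pulled clear of the table while the table still stands at its first index (value of joint lift above 0.0085 m and value of joint turntable below 0.06 rad), for 0.1 s.
2. the plunger rests in its notch, retracted, with the fingers off it and the table not yet turned (value of joint lift above 0.0075 m and value of joint twist above 0.7 rad and contact force between the fingers and tbar below 0.1 N and value of joint turntable below 0.3 rad), for 0.2 s.
At the end, for the whole second after the job is handed in: The plunger stays up by itself in its rest notch (more than 7.5 mm up, twisted more than 0.7 rad), and the table is at rest within 0.06 rad of its end stop (value of joint lift above 0.0075 m and value of joint twist above 0.7 rad and value of joint turntable above 0.99 rad and velocity of joint turntable below 0.05 rad/s); the robot touches nothing.
It fails at once if the cross pin is strained against the sleeve (over 30 N) (contact force between crosspin and anything else above 30 N).
It fails at once if the table is forced against the locked pin (over 30 N) (contact force between lockpin and anything else above 30 N).
It fails at once if the table is flung round (over 2.5 rad/s) (velocity of joint turntable above 2.5 rad/s).
It fails at once if the spectacle case, the spare model or the jar is moved by more than 20 mm (distance of any of case, spare_model, jar from where it was at the start of the episode above 0.02 m).
It also fails if it takes over 72 s, if anything falls off the work surface, if the arm or the gripper's body presses on something with over 40 N, if the wrist force passes 120 N, or if a joint passes its speed limit or range.

### The arm

A 7-joint arm with a two-finger parallel gripper is mounted at the origin on the work surface. World frame = base frame: x ahead of the robot, y to its left, z up, the work surface at z = 0. Lengths are in m, angles in rad, forces in N, time in s.
With the tool pointing down it reaches from about 0.425 to 0.875 m from the base axis. Payload 8.4 kg.
Tool frame: the origin (TCP) lies at the very end of the fingers, on their centre line; the grasp point (between the pads) lies 19 mm behind it; z points along the fingers, x is the direction in which the jaws open and shut, and the axes are right-handed (so a half turn about z gives the same grasp; the last joint's range is limited). The gripper opens to 87 mm and grips with 3 to 60 N. Pads are 19 mm wide; open, the fingers measure 117 mm over their backs; the gripper's body (75 mm by 190 mm) begins 51 mm behind the grasp point.
Start: joints at [-1.277, 0.333, 0.04, 1.465, -0.013, 1.343, -0.059], TCP at [0.249, 0.6, 0.223] pointing down, gripper open.
Joint ranges: [-2.58, 2.58], [-0.38, 2.09], [-1.3, 1.39], [0.25, 2.4], [-1.5, 4.64], [0.08, 2.09], [-2.65, 2.65]. Speed limits (rad/s): [2.22, 2.22, 2.79, 2.79, 3.14, 3.14, 3.14].

### API

Orientations are given as a unit quaternion [x, y, z, w].
In Python, from bench import robot, let_go, close_gripper, cams, close_job, monitor gives the robot as it stands. The module is installed in compiled form; this text tells all that it offers. Calls block until the motion is done:
- robot.move_to(position, orientation): joint-space move of the TCP to a pose.
- robot.move_linear(position, orientation=None, velocity=0.15): straight line of the TCP; orientation=None keeps the orientation; velocity is the mean speed in m/s.
- robot.movej(angles): joint-space move.
- let_go() and close_gripper(): open the fingers fully, or close them until they stop; the grip force is fixed at half the most.
- robot.sleep(seconds).
- robot.ik(position, orientation): joint angles nearest the present ones, or None.
- cams.get_image(name): name is "side" or "top"; returns a dict with "img" (420x560x3 uint8, red, green, blue), "range_z" (420x560 float32, m along the optical axis (not along the pixel's ray), 0 where there is no reading), "camera_matrix" (3x3 intrinsics, pixels), "view" (4x4, takes a point from world to camera coordinates). Camera axes: x right, y down, z forward; pixel columns grow to the right and rows downward; lengths in m; the calibration is good to about 2 mm. A picture is of the moment at which its call begins.
A pose or a line that the arm cannot do raises robot.PlanningError and nothing moves.
- close_job(): hands the job in, once; it reports no verdict.
Readings, each from a call of its own:
- monitor.get_clock(): time.
- monitor.get_joints(): joint angles.
- monitor.get_qd(): joint speeds.
- monitor.get_tau(): joint torques, N m.
- monitor.get_eef_pos(): TCP position.
- monitor.get_ee_rot(): TCP orientation.
- monitor.get_wrist_force(): force on the tool from outside, world axes, zero at the start.
- monitor.get_moment(): the same for the moment, N m.
- monitor.get_finger_gap(): finger opening in m.
Only numpy, scipy, OpenCV 4.12 (cv2) and the standard library are available. Lean on these libraries where they do the work, as an engineer would, in place of code of your own. Each camera call takes 0.05 s, during which the arm holds its last target. There are 200 camera calls.

## Working session

There is one attempt and no reset: what is moved stays moved. The work goes in short steps, each a Python script; the robot and the scene stay as the last script left them, time stands still between calls to the robot, and variables do not carry over. Pictures are saved under pics/ and viewed, about 8 in all and at most 12, crops included, and the job is handed in when it is done.

```bash
mkdir -p pics; ls; python3 - <<'E'
from bench import *
import cv2,numpy as np
for n in("top","side"):
    d=cams.get_image(n); np.savez(n+".npz",**d); cv2.imwrite(f"pics/{n}0.png",d["img"][:,:,::-1])
    print(n,d["camera_matrix"].tolist(),np.round(d["view"],4).tolist())
print(monitor.get_clock(),monitor.get_eef_pos(),monitor.get_ee_rot(),monitor.get_wrist_force(),monitor.get_moment(),monitor.get_finger_gap())
E
```

```text
pics
top [[387.9230889862417, 0.0, 277.01617100639135], [0.0, 387.9230889862417, 206.88502982071913], [0.0, 0.0, 1.0]] [[-0.005, -0.9998, -0.0189, 0.0716], [-0.9986, 0.006, -0.0518, 0.6303], [0.0519, 0.0186, -0.9985, 0.9276], [0.0, 0.0, 0.0, 1.0]]
side [[535.8232192766397, 0.0, 287.42585733974533], [0.0, 535.8232192766397, 206.5613295556512], [0.0, 0.0, 1.0]] [[0.7918, -0.6107, -0.0043, -0.4605], [-0.473, -0.6087, -0.637, 0.4124], [0.3864, 0.5064, -0.7708, 1.1952], [0.0, 0.0, 0.0, 1.0]]
0.1 [0.2486663  0.6001148  0.22175962] [ 8.31494564e-01  5.55532439e-01 -5.54083682e-04  4.38014300e-04] [-0.2633959   0.48554057  0.27038593] [ 0.04041851 -0.03452408  0.0450176 ] 0.08702523151572429
```

View pics/top0.png

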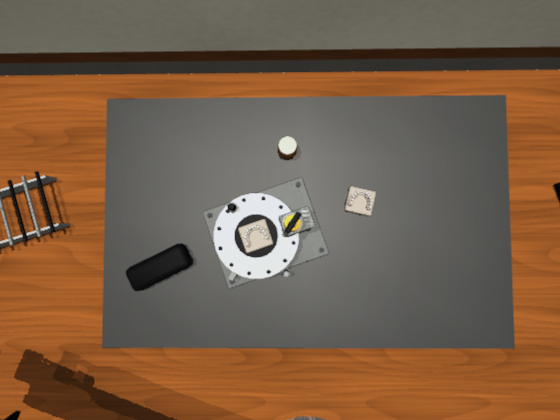

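View pics/side0.png

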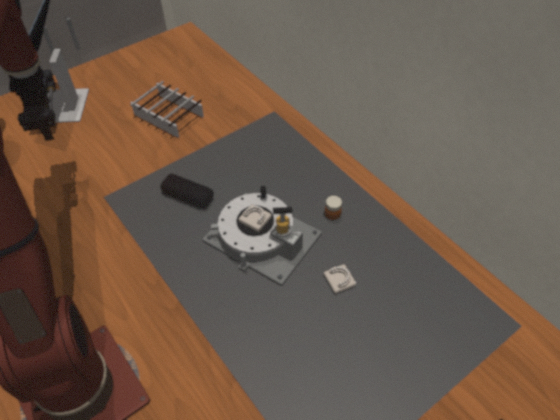

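The top view shows the disc centre near (256,236), the T-bar near (292,223) and the post near (232,208). The jar, case and spare model are well clear. I'll enlarge this area next.

```bash
cat > h.py <<'E'
import numpy as np
def px(d,u,v,z):
    "pixel -> world point on plane z"
    K,V=d["camera_matrix"],d["view"]; R,t=V[:3,:3],V[:3,3]
    c=-R.T@t; r=R.T@np.linalg.inv(K)@[u,v,1]
    return c+r*(z-c[2])/r[2]
def cloud(d):
    K,V=d["camera_matrix"],d["view"]; z=d["range_z"]; v,u=np.indices(z.shape)
    P=np.stack([(u-K[0,2])/K[0,0]*z,(v-K[1,2])/K[1,1]*z,z],-1)
    return (P-V[:3,3])@V[:3,:3]
E
python3 - <<'E'
import numpy as np,cv2
from h import *
t=np.load("top.npz");s=np.load("side.npz")
a=cv2.resize(t["img"][175:295,195:335],(800,686),interpolation=cv2.INTER_CUBIC)
cv2.imwrite("pics/c1.png",cv2.resize(t["img"][180:280,200:330],None,fx=6,fy=6,interpolation=cv2.INTER_CUBIC)[:,:,::-1])
cv2.imwrite("pics/c2.png",cv2.resize(s["img"][180:260,240:320],None,fx=7,fy=7,interpolation=cv2.INTER_CUBIC)[:,:,::-1])
for n,d in(("top",t),("side",s)):
    W=cloud(d);z=W[...,2]; ok=d["range_z"]>0
    m0=ok&(np.abs(W[...,0]-.62)<.2)&(np.abs(W[...,1]-.1)<.2)
    for lo,hi in((.052,.066),(.094,.110),(.115,.140),(.150,.180)):
        m=m0&(z>lo)&(z<hi); p=W[m]
        if len(p)<3: continue
        (c,sz,ang)=cv2.minAreaRect(p[:,:2].astype(np.float32)*1000)
        C=np.cov(p[:,:2].T);w,v=np.linalg.eigh(C)
        print(n,lo,len(p),"mean",p.mean(0).round(4),"rect",np.round(c,1),np.round(sz,1),round(ang,1),"maj",np.degrees(np.arctan2(v[1,1],v[0,1])).round(1),"zmed",np.median(p[:,2]).round(4))
for u,v,z in((256,236,.059),(292,223,.171),(232,208,.101)): print(px(t,u,v,z).round(4))
E
```

```text
top 0.052 4671 mean [0.5707 0.1161 0.0596] rect [628.7 117.3] [331.4 198.3] 1.4 maj 164.3 zmed 0.0595
top 0.094 132 mean [0.5888 0.1333 0.0976] rect [575.6 104.7] [171.3  77.4] 72.0 maj 45.4 zmed 0.0967
top 0.115 114 mean [0.5925 0.0335 0.1244] rect [592.3  33.1] [35.3 30.8] 49.8 maj 53.2 zmed 0.1243
top 0.15 141 mean [0.5921 0.0328 0.1705] rect [592.1  32.5] [14.8 46.7] 60.4 maj 146.3 zmed 0.171
side 0.052 2594 mean [0.5563 0.1106 0.0592] rect [601.4  74.5] [217.8 346.9] 49.5 maj 165.7 zmed 0.0591
side 0.094 135 mean [0.5867 0.0842 0.0998] rect [579.   98.7] [169.4  85.5] 79.4 maj 81.6 zmed 0.0987
side 0.115 136 mean [0.5886 0.0284 0.1248] rect [590.1  30.5] [35.4 33.1] 56.0 maj 147.2 zmed 0.1247
side 0.15 140 mean [0.5894 0.0307 0.1659] rect [590.6  32.5] [16.4 44.7] 57.5 maj 146.1 zmed 0.1682
[0.5612 0.1164 0.059 ]
[0.5898 0.0349 0.171 ]
[0.6245 0.1666 0.101 ]
```

View pics/c1.png

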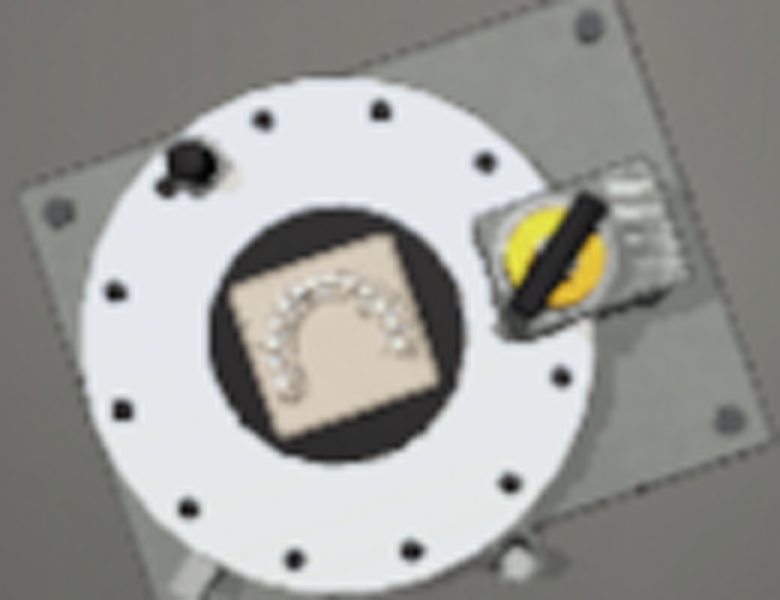

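View pics/c2.png

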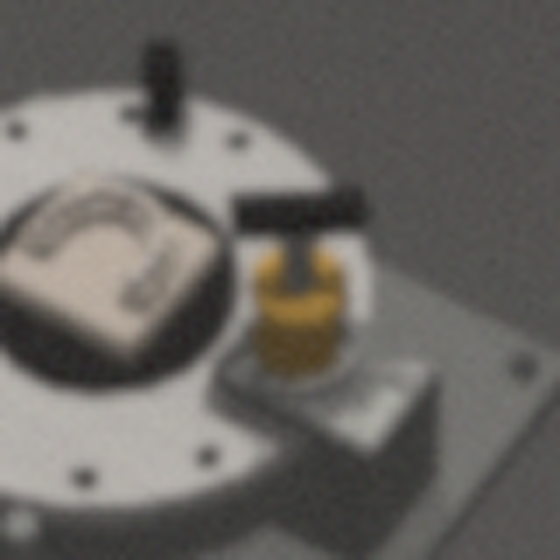

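The T-bar centre is at about (0.5915, 0.0325) with its long axis at −33.7° in world. The brass sleeve top is at z≈0.124, and the post is near (0.6255, 0.169). Next I'll check joint-range feasibility, then approach and grip.

```bash
cat >> h.py <<'E'
from bench import robot,let_go,close_gripper,cams,close_job,monitor
def q(a): return [np.cos(a/2),np.sin(a/2),0,0]
def F(n=3):
    f=[]
    for _ in range(n): f.append(np.r_[monitor.get_wrist_force(),monitor.get_moment()]); robot.sleep(.01)
    return np.mean(f,0)
C=np.array([.5612,.1165]); T=np.array([.5915,.0325]); A0=np.radians(56.3)
E
python3 - <<'E'
from h import *
print(monitor.get_joints())
for b in(0,np.pi,-np.pi):
  for p,a in([(T,A0+b+k) for k in(-.1,0,.5,1,1.45)]+[(C+.085*np.array([np.cos(g),np.sin(g)]),g+np.pi/2+b) for g in np.radians([40,70,100])]):
    s=robot.ik([*p,.15 if p is T else .075],q(a)); print(round(np.degrees(a)),None if s is None else np.round(s,2))
t0=monitor.get_clock();F();print(monitor.get_clock()-t0)
E
```

```text
[-1.27722533  0.33383532  0.03988414  1.46616632 -0.01338469  1.34326941
 -0.05849649]
51 [-0.64  0.3   0.61  1.73 -0.18  1.17  0.91]
56 [-0.64  0.3   0.61  1.73 -0.18  1.17  1.01]
85 [-0.61  0.29  0.58  1.73 -0.17  1.17  1.5 ]
114 [-0.57  0.29  0.53  1.73 -0.16  1.17  1.98]
139 [-0.53  0.28  0.48  1.72 -0.14  1.17  2.42]
130 [-0.52  0.45  0.24  1.64 -0.12  1.07  2.02]
160 [-0.52  0.39  0.15  1.71 -0.07  1.05  2.45]
190 [ 0.42  0.57 -1.09  1.76  0.55  1.16  2.48]
231 [-1.04  0.52  1.22  1.74 -0.51  1.25 -1.95]
236 [-1.04  0.52  1.22  1.74 -0.51  1.25 -1.85]
265 [-0.77  0.33  0.78  1.73 -0.25  1.18 -1.58]
294 [-0.71  0.31  0.71  1.73 -0.22  1.18 -1.1 ]
319 [-0.7   0.31  0.7   1.73 -0.21  1.18 -0.66]
310 [-0.78  0.49  0.59  1.65 -0.3   1.08 -0.98]
340 [-0.84  0.44  0.57  1.72 -0.27  1.06 -0.53]
370 [-0.83  0.34  0.48  1.82 -0.18  1.02 -0.1 ]
-129 [-1.04  0.52  1.22  1.74 -0.51  1.25 -1.95]
-124 [-1.04  0.52  1.22  1.74 -0.51  1.25 -1.85]
-95 [-0.77  0.33  0.78  1.73 -0.25  1.18 -1.58]
-66 [-0.71  0.31  0.71  1.73 -0.22  1.18 -1.1 ]
-41 [-0.7   0.31  0.7   1.73 -0.21  1.18 -0.66]
-50 [-0.78  0.49  0.59  1.65 -0.3   1.08 -0.98]
-20 [-0.84  0.44  0.57  1.72 -0.27  1.06 -0.53]
10 [-0.83  0.34  0.48  1.82 -0.18  1.02 -0.1 ]
0.024999999999999994
```

```bash
python3 - <<'E'
from h import *
import cv2
a=A0+np.pi
robot.move_to([*T,.26],q(a+1.0)); robot.move_to([*T,.23],q(a)); print(monitor.get_joints().round(2), F().round(2))
robot.move_linear([*T,.145],velocity=.12); f0=F(); print(f0.round(2),monitor.get_eef_pos())
np.save("f0.npy",f0)
d=cams.get_image("side"); cv2.imwrite("pics/s1.png",cv2.resize(d["img"][130:270,220:360],None,fx=4,fy=4,interpolation=cv2.INTER_CUBIC)[:,:,::-1])
print(monitor.get_clock())
E
```

```text
[-0.84  0.27  0.86  1.63 -0.21  1.33 -2.1 ] [ 0.09 -0.29 -0.21  0.02  0.17  0.02]
[ 0.4  -0.    0.05  0.04  0.16  0.01] [0.59206757 0.03239699 0.14582768]
4.3583
```

View pics/s1.png

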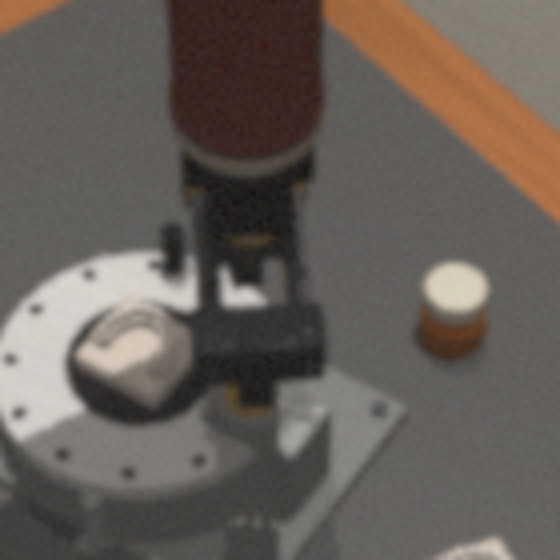

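The gripper straddles the plunger with open fingers on either side of the brass (250,395) and touches nothing. I'll close, check the forces, then lift step by step.

```bash
python3 - <<'E'
from h import *
f0=np.load("f0.npy"); a=A0+np.pi
close_gripper(); f=F()-f0; print("grip",f.round(2),monitor.get_finger_gap(),monitor.get_eef_pos(),monitor.get_ee_rot()[:2])
p=np.array([*T,.145]); log=[]
for dz in (.002,.005,.009):
    robot.move_linear(p+[0,0,dz],velocity=.03); f=F()-f0; print(dz,f.round(2),monitor.get_eef_pos().round(4)); 
    if abs(f[2])>16: break
print(monitor.get_finger_gap(),monitor.get_clock())
E
```

```text
grip [ 3.8   4.15 -2.83  0.68 -0.84 -0.03] 0.011785072705432274 [0.59227605 0.033869   0.14505862] [-0.47230599  0.8814341 ]
0.002 [ 5.8   3.3  -8.31  0.69 -1.27 -0.03] [0.5922 0.0339 0.1466]
0.005 [ 5.63  3.24 -8.05  0.64 -1.31 -0.02] [0.5922 0.0339 0.1495]
0.009 [ 6.48  3.51 -9.27  0.66 -1.39 -0.03] [0.5921 0.0339 0.1534]
0.011696160114053096 6.4417
```

```bash
python3 - <<'E'
from h import *
f0=np.load("f0.npy")
p=np.array([*T,.145]); z0=.14506; p[:2]+=[.0008,.0014]
robot.move_linear(p+[0,0,.0095],velocity=.02); f=F()-f0; print("xy",f.round(2),monitor.get_eef_pos().round(4)); 
for i in range(5):
    p[:2]+=np.clip(f[:2]*.00015,-.0006,.0006)
    robot.move_linear(p+[0,0,.0098+.0003*i],velocity=.02); f=F()-f0; print("xy",f.round(2),p[:2].round(4),monitor.get_eef_pos().round(4))
dz=.0112; prev=f[2]
while dz<.030:
    dz+=.0005; robot.move_linear(p+[0,0,dz],velocity=.02); f=F()-f0; z=monitor.get_eef_pos()[2]
    ex=6+.25*(z-z0)*1e3
    print(round(dz,4),round(z-z0,4),f.round(2),round(-f[2]-ex,2))
    if -f[2]-ex>4.5: break
np.save("p.npy",[*p,dz,z-z0]); print(monitor.get_finger_gap(),monitor.get_clock())
E
```

```text
xy [ 4.35  1.13 -9.33  0.08 -0.99  0.01] [0.5922 0.0341 0.1539]
xy [ 1.760e+00  8.600e-01 -1.038e+01  1.000e-02 -3.900e-01  2.000e-02] [0.5929 0.0341] [0.5924 0.0341 0.1545]
xy [-7.500e-01 -1.400e-01 -1.001e+01 -8.000e-02  1.500e-01  1.000e-02] [0.5932 0.0342] [0.5926 0.0341 0.1548]
xy [-2.05 -0.26 -9.89 -0.12  0.38 -0.  ] [0.5931 0.0342] [0.5927 0.0341 0.1552]
xy [-1.120e+00 -1.100e-01 -1.024e+01 -1.300e-01  3.100e-01 -1.000e-02] [0.5927 0.0341] [0.5926 0.0341 0.1557]
xy [-9.500e-01 -3.200e-01 -1.026e+01 -1.200e-01  2.300e-01 -1.000e-02] [0.5926 0.0341] [0.5926 0.0341 0.156 ]
0.0117 0.0117 [ -1.2   -0.39 -10.    -0.13   0.21  -0.01] 1.08
0.0122 0.0122 [ -0.71  -0.34 -10.15  -0.12   0.15   0.04] 1.11
0.0127 0.0127 [-6.500e-01 -2.800e-01 -1.061e+01 -1.500e-01  1.300e-01 -1.000e-02] 1.44
0.0132 0.0132 [ -0.91   0.02 -10.44  -0.16   0.11  -0.02] 1.15
0.0137 0.0137 [-2.900e-01 -8.600e-01 -1.108e+01 -1.200e-01  8.000e-02 -1.000e-02] 1.66
0.0142 0.0142 [-3.800e-01  6.000e-02 -1.091e+01 -1.700e-01  9.000e-02  1.000e-02] 1.38
0.0147 0.0147 [ -0.44  -0.17 -10.95  -0.15   0.1    0.03] 1.28
0.0152 0.0151 [-4.000e-02 -9.300e-01 -1.134e+01 -1.500e-01  4.000e-02  1.000e-02] 1.56
0.0157 0.0156 [ -0.22  -0.41 -11.54  -0.13   0.06   0.04] 1.63
0.0162 0.0161 [-9.000e-01  8.000e-02 -1.152e+01 -1.600e-01  7.000e-02 -1.000e-02] 1.49
0.0167 0.0167 [ -0.53  -0.22 -11.28  -0.16   0.06   0.  ] 1.11
0.0172 0.0172 [ 2.400e-01 -1.200e-01 -1.144e+01 -1.500e-01  6.000e-02  1.000e-02] 1.15
0.0177 0.0176 [-1.800e-01  1.200e-01 -1.163e+01 -1.500e-01  4.000e-02  1.000e-02] 1.22
0.0182 0.0182 [-6.800e-01 -2.300e-01 -1.205e+01 -1.800e-01  3.000e-02  1.000e-02] 1.51
0.0187 0.0186 [ -0.84  -0.42 -12.26  -0.13   0.02  -0.03] 1.6
0.0192 0.019 [  0.09   0.   -13.97  -0.18  -0.12   0.02] 3.22
0.0197 0.0192 [  2.74  -0.55 -20.4   -0.19  -0.65   0.04] 9.6
0.011524613226288076 12.7667
```

The stop is felt at about 19.0 mm. I'll back off 1 mm and twist, watching the torque.

```bash
python3 - <<'E'
from h import *
f0=np.load("f0.npy"); v=np.load("p.npy"); p=v[:3]; dz=.0180; a=A0+np.pi
robot.move_linear(p+[0,0,dz],velocity=.02); print((F()-f0).round(2),monitor.get_eef_pos().round(4))
r=monitor.get_ee_rot(); yaw=lambda:(2*np.arctan2(*monitor.get_ee_rot()[[1,0]]))%(2*np.pi); y0=yaw(); print("yaw",y0,a)
m0=(F()-f0)[5]; th=0
while th<1.5:
    th+=.06 if th<.75 else .03
    robot.move_linear(p+[0,0,dz],q(a+th),velocity=.03); f=F()-f0
    print(round(th,2),round(yaw()-y0,3),f.round(2),monitor.get_eef_pos().round(4))
    p[:2]+=np.clip(f[:2]*.0001,-.0004,.0004)
    if abs(f[5]-m0)>.12 or -f[2]>18 or -f[2]<6: break
np.save("p2.npy",[*p,dz,th]); print(monitor.get_finger_gap(),monitor.get_clock())
E
```

```text
[ -0.94  -0.55 -11.8   -0.14   0.15   0.02] [0.5926 0.0341 0.1633]
yaw 4.124187939526681 4.124213022462601
0.06 0.058 [-1.250e+00 -5.300e-01 -1.191e+01 -1.600e-01  1.500e-01  1.000e-02] [0.5926 0.0341 0.1632]
0.12 0.118 [-2.100e-01  2.700e-01 -1.217e+01 -1.500e-01  1.000e-02 -1.000e-02] [0.5926 0.0341 0.1631]
0.18 0.177 [  0.07  -0.2  -11.72  -0.17  -0.05   0.02] [0.5925 0.0341 0.1631]
0.24 0.237 [  0.35  -0.25 -11.94  -0.16  -0.1   -0.  ] [0.5925 0.0341 0.163 ]
0.3 0.297 [ 6.400e-01  1.600e-01 -1.175e+01 -1.400e-01 -1.400e-01  1.000e-02] [0.5925 0.0341 0.163 ]
0.36 0.357 [  0.18  -0.24 -11.69  -0.14  -0.08   0.03] [0.5925 0.034  0.163 ]
0.42 0.417 [ -0.62  -0.02 -11.77  -0.15  -0.08  -0.  ] [0.5926 0.034  0.163 ]
0.48 0.477 [  0.73  -0.09 -12.52  -0.12  -0.14   0.02] [0.5925 0.034  0.163 ]
0.54 0.537 [ 3.200e-01 -3.000e-01 -1.187e+01 -1.600e-01 -9.000e-02 -1.000e-02] [0.5925 0.034  0.163 ]
0.6 0.597 [ -0.1    0.59 -11.88  -0.09  -0.05   0.03] [0.5926 0.034  0.163 ]
0.66 0.657 [ 2.000e-02 -3.500e-01 -1.201e+01 -2.000e-01 -9.000e-02  1.000e-02] [0.5925 0.034  0.163 ]
0.72 0.717 [ -0.04  -0.7  -11.58  -0.16  -0.07   0.04] [0.5926 0.034  0.163 ]
0.78 0.777 [ -0.16   0.3  -11.75  -0.09  -0.07   0.  ] [0.5926 0.034  0.163 ]
0.81 0.808 [-1.40e-01  6.80e-01 -1.15e+01 -1.20e-01 -8.00e-02  1.00e-02] [0.5926 0.034  0.163 ]
0.84 0.839 [  0.47   0.22 -12.15  -0.22  -0.11  -0.03] [0.5926 0.0339 0.163 ]
0.87 0.869 [  0.42  -0.6  -12.23  -0.33  -0.19  -0.05] [0.5926 0.0339 0.163 ]
0.9 0.899 [  0.67  -1.43 -12.19  -0.48  -0.27  -0.11] [0.5927 0.0338 0.163 ]
0.93 0.928 [  0.96  -2.06 -12.33  -0.58  -0.35  -0.22] [0.5928 0.0336 0.163 ]
0.011807146217060254 18.0167
```

```bash
python3 - <<'E'
from h import *
f0=np.load("f0.npy"); v=np.load("p2.npy"); p=v[:3]; a=A0+np.pi; th=.84; p[:2]=[.5927,.0341]; z0=.14506
robot.move_linear(p+[0,0,.0180],q(a+th),velocity=.03); print((F()-f0).round(2),monitor.get_eef_pos().round(4))
dz=.0180
while dz>.0105:
    dz-=.0006; robot.move_linear(p+[0,0,dz],velocity=.02); f=F()-f0
    print(round(dz,4),round(monitor.get_eef_pos()[2]-z0,4),f.round(2))
    if f[2]>-1 or abs(f[5])>.25: break
np.save("p3.npy",[*p,dz,th]); print(monitor.get_finger_gap(),monitor.get_clock())
E
```

```text
[  0.27  -1.59 -12.19  -0.6   -0.14  -0.08] [0.5926 0.0341 0.1629]
0.0174 0.0173 [ -0.64  -2.32 -11.82  -0.58  -0.    -0.04]
0.0168 0.0167 [-6.100e-01 -1.980e+00 -1.137e+01 -5.900e-01  9.000e-02 -1.000e-02]
0.0162 0.0161 [-1.09e+00 -1.45e+00 -1.09e+01 -6.40e-01  1.10e-01  1.00e-02]
0.0156 0.0155 [ -1.22  -1.81 -11.1   -0.63   0.14  -0.04]
0.015 0.0149 [ -1.21  -1.96 -11.11  -0.61   0.18  -0.03]
0.0144 0.0143 [-1.520e+00 -2.270e+00 -1.087e+01 -6.600e-01  2.100e-01  1.000e-02]
0.0138 0.0137 [-1.630e+00 -1.880e+00 -1.077e+01 -6.500e-01  2.100e-01 -1.000e-02]
0.0132 0.0132 [-2.49 -2.05 -9.66 -0.64  0.32 -0.04]
0.0126 0.0128 [-3.76 -2.26 -5.11 -0.69  0.68 -0.01]
0.012 0.0126 [-5.31 -2.17 -0.96 -0.64  1.05 -0.01]
0.011770960396832775 21.0417
```

The load came off at about 13.4 mm lift, which is 5.5 mm below the stop, so the pin is in the notch. I'll release, retreat and look.

```bash
python3 - <<'E'
from h import *
import cv2
let_go(); robot.sleep(.3); p=monitor.get_eef_pos()
robot.move_linear([p[0],p[1],.25],velocity=.15)
g=np.radians(40); a=g+np.pi/2+np.pi
robot.move_to([*(C+.085*np.array([np.cos(g),np.sin(g)])+[.06,.05]),.22],q(a)); print(monitor.get_joints().round(2))
d=cams.get_image("top"); W=cloud(d);ok=d["range_z"]>0
z=W[...,2];m=ok&(z>.172)&(z<.195)&(np.hypot(W[...,0]-.592,W[...,1]-.034)<.035); P=W[m]
if len(P): print(len(P),np.median(P[:,2]),cv2.minAreaRect(P[:,:2].astype(np.float32)*1000))
cv2.imwrite("pics/t2.png",cv2.resize(d["img"][170:290,195:335],None,fx=5,fy=5,interpolation=cv2.INTER_CUBIC)[:,:,::-1])
d=cams.get_image("side"); cv2.imwrite("pics/s2.png",cv2.resize(d["img"][180:260,220:320],None,fx=6,fy=6,interpolation=cv2.INTER_CUBIC)[:,:,::-1])
print(monitor.get_clock())
E
```

```text
[-0.74  0.53  0.56  1.29 -0.27  1.41 -1.07]
142 0.18334134522563636 ((592.29052734375, 32.793636322021484), (47.564083099365234, 11.697263717651367), 13.629093170166016)
24.4417
```

View pics/t2.png

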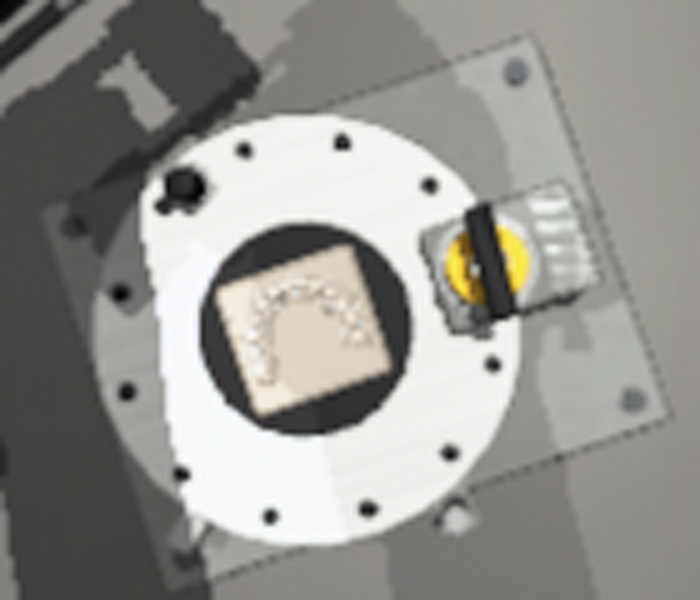

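View pics/s2.png

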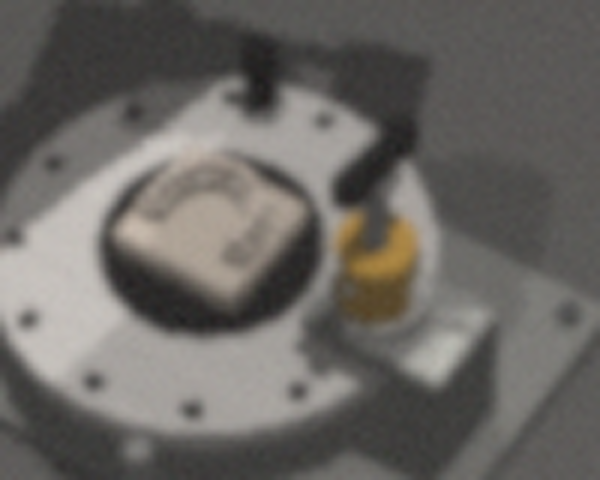

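The bar has turned about 47° and stands about 12.5 mm up by itself, the fingers are off it and the table has not turned. The post is at top crop (184,187). Next I'll grip the post with tangential jaws and turn the table.

```bash
python3 - <<'E'
from h import *
C=np.array([.5617,.1178]); P=np.array([.627,.1697])
g0=np.arctan2(*(P-C)[::-1]); print(np.degrees(g0),np.linalg.norm(P-C))
pose=lambda g:([*(C+.085*np.array([np.cos(g),np.sin(g)])),.074],q(g+1.5*np.pi))
p,o=pose(g0)
robot.move_to([p[0],p[1],.16],o); f0=F(); robot.move_linear(p,velocity=.1); print("down",(F()-f0).round(2))
close_gripper(); print("grip",(F()-f0).round(2),monitor.get_finger_gap(),monitor.get_eef_pos().round(4))
t=0
while t<1.2:
    t+=.1 if t<.85 else .025
    p,o=pose(g0+t); robot.move_linear(p,o,velocity=.06 if t<.85 else .03); f=F()-f0; g=g0+t
    ft=f[1]*np.cos(g)-f[0]*np.sin(g); fr=f[0]*np.cos(g)+f[1]*np.sin(g)
    e=monitor.get_eef_pos()[:2]-C; print(round(t,3),"ft",ft.round(2),"fr",fr.round(2),f.round(2),"ang",(np.arctan2(e[1],e[0])-g0).round(3),np.hypot(*e).round(4))
    if ft<-9 or abs(fr)>25: break
print(monitor.get_finger_gap(),monitor.get_clock())
E
```

```text
38.47744072695168 0.0834128287495395
down [-0.05 -0.86 -0.88 -0.02  0.08  0.03]
grip [ 0.1  -0.74 -0.88 -0.1  -0.06  0.04] 0.015118498644385088 [0.6283 0.1706 0.074 ]
0.1 ft -0.07 fr -2.16 [-1.5  -1.56 -0.05 -0.11  0.34  0.1 ] ang 0.103 0.0848
0.2 ft 0.99 fr -2.79 [-2.55 -1.5   1.48 -0.35  0.49  0.05] ang 0.199 0.0847
0.3 ft 0.49 fr -5.14 [-3.31 -3.97  1.65 -0.67  0.65  0.02] ang 0.297 0.0845
0.4 ft 1.06 fr -5.59 [-3.61 -4.4   2.36 -0.9   0.72  0.06] ang 0.397 0.0843
0.5 ft 0.52 fr -6.08 [-2.84 -5.4   2.84 -1.08  0.64  0.06] ang 0.497 0.0841
0.6 ft 1.51 fr -6.66 [-3.4  -5.92  2.08 -1.21  0.54  0.06] ang 0.596 0.0839
0.7 ft 1.56 fr -7.18 [-2.95 -6.73  2.   -1.31  0.41  0.08] ang 0.695 0.0836
0.8 ft 1.38 fr -7.13 [-2.08 -6.96  1.35 -1.41  0.33  0.05] ang 0.795 0.0834
0.9 ft 1.8 fr -7.1 [-1.79 -7.1   1.49 -1.51  0.17  0.06] ang 0.894 0.0832
0.925 ft 0.74 fr -7.23 [-0.55 -7.25  0.68 -1.51 -0.04  0.03] ang 0.917 0.0832
0.95 ft 1.07 fr -7.67 [-0.68 -7.72 -0.13 -1.54 -0.09  0.05] ang 0.942 0.0831
0.975 ft 0.47 fr -7.93 [ 0.14 -7.94  0.44 -1.54 -0.12  0.06] ang 0.967 0.0831
1.0 ft 0.13 fr -7.72 [ 0.65 -7.69  0.66 -1.57 -0.16  0.04] ang 0.992 0.083
1.025 ft 0.69 fr -7.4 [ 0.24 -7.43  0.2  -1.61 -0.21  0.08] ang 1.018 0.083
1.05 ft -1.09 fr -7.61 [ 2.22 -7.36 -1.86 -1.48 -0.69  0.02] ang 1.037 0.0829
1.075 ft -12.33 fr -6.91 [ 13.35  -4.65 -10.54  -0.99  -2.81  -0.21] ang 1.038 0.0829
0.015079641143984805 32.075
```

The tangential force jumped at about 1.04 rad estimated, which is the end stop. I'll relax, open, retreat and check.

```bash
python3 - <<'E'
from h import *
import cv2
C=np.array([.5617,.1178]); e=monitor.get_eef_pos(); g=np.radians(38.477)+1.06
robot.move_linear([*(C+.0838*np.array([np.cos(g),np.sin(g)])),.074],velocity=.03)
let_go(); robot.sleep(.2); p=monitor.get_eef_pos()
robot.move_linear([p[0],p[1],.24],velocity=.12)
robot.move_to([.40,.42,.25],q(g+1.5*np.pi)); robot.sleep(.3)
d=cams.get_image("top"); W=cloud(d);ok=d["range_z"]>0;z=W[...,2]
m=ok&(z>.172)&(z<.195)&(np.hypot(W[...,0]-.592,W[...,1]-.034)<.035); P=W[m]
print(len(P),np.median(P[:,2]),cv2.minAreaRect(P[:,:2].astype(np.float32)*1000))
m=ok&(z>.097)&(z<.106)&(np.hypot(W[...,0]-.546,W[...,1]-.2)<.03); print(m.sum(),W[m].mean(0))
cv2.imwrite("pics/t3.png",cv2.resize(d["img"][120:300,110:390],None,fx=2.8,fy=2.8,interpolation=cv2.INTER_CUBIC)[:,:,::-1])
print(monitor.get_wrist_force(),monitor.get_clock())
E
```

```text
141 0.183455547541163 ((592.2168579101562, 32.76378631591797), (47.537288665771484, 11.710939407348633), 13.74396800994873)
40 [0.54991406 0.19934674 0.10129924]
[ 0.27926425  0.26575598 -0.15705472] 36.775
```

View pics/t3.png

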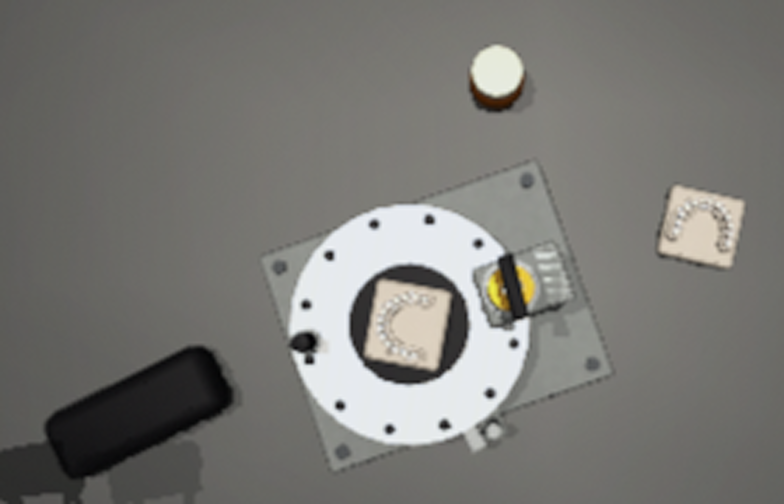

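The post, at (304,342), is now at about 97.8°, a turn of about 59.4° (1.037 rad). The stop lug is against its pin at (480,435), the T-bar is still up and twisted, and the bystanders look unmoved. I'll hand in.

```bash
python3 -c "
from bench import *
close_job()"
```

```text
the job is handed in; nothing more can be done
```

The plunger is locked up in its rest notch, the table has been turned to its end stop, and the job is handed in. No verdict was reported. The clock read 36.8 s at the last check before handing in.

**Plunger:**
- I pulled it up by the T-bar and felt the top stop at about 19 mm. The wrist read 20 N there, roughly 10 N of it from the stop.
- I backed off 1 mm and twisted it counter-clockwise. I felt the end wall from about 0.85 rad of turn, with a peak of about 0.22 N m.
- I let it down, and it seated about 5.5 mm below the stop, as the notch should.
- With the fingers off it, the camera showed the bar about 12.5 mm up and turned about 47°. It read the same in the last picture.

**Table:**
- I turned it by the gripped post until the tangential force jumped to about 12 N, at an estimated 1.04 rad, then released and retreated.
- The camera gives about 1.037 rad of turn, and the stop lug is seen against its pin.
- While turning, a radial force of up to about 8 N built up on the post, because my estimate of the turntable centre was 1–2 mm off.

**Bystanders:** In the last picture the case, spare model and jar look unmoved. I judged this by eye and did not measure it. The wrist force was about zero after I retreated.

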